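Scraper from the drawer to the sloping block

ROBOT

A 6-joint arm with a two-finger parallel gripper is mounted at the origin on the work surface. World frame = base frame: x ahead of the robot, y to its left, z up, the work surface at z = 0. Lengths are in m, angles in rad, forces in N, time in s.
With the tool pointing down it reaches from about 0.3 to 0.75 m from the base axis. Payload 8.5 kg.
Tool frame: the origin (TCP) lies between the finger pads; the fingertips stand 17 mm ahead of it and the grasp point (between the pads) lies 2 mm behind it; y points along the fingers, x is the direction in which the jaws open and shut, and the axes are right-handed (so a half turn about y gives the same grasp; the last joint's range is limited). The gripper opens to 88 mm and grips with 3 to 60 N. Pads are 18 mm wide; open, the fingers measure 123 mm over their backs; the gripper's body (75 mm by 187 mm) begins 45 mm behind the grasp point.
Start: joints at [0.927, 0.381, 1.297, -0, 1.464, -0.215], TCP at [0.229, 0.5, 0.256] pointing down, gripper open.
Joint ranges: [-3.11, 3.11], [-0.89, 2.33], [0.22, 2.48], [-1.42, 4.56], [0.17, 2.85], [-2.88, 2.88]. Speed limits (rad/s): [2.39, 2.39, 3.14, 3.14, 3.14, 3.14].

INTERFACE

Orientations are given as a unit quaternion [x, y, z, w].
In Python, from workcell import ctrl, imaging, finder gives the robot as it stands. Calls block until the motion is done:
- ctrl.movep(position, orientation): joint-space move of the TCP to a pose.
- ctrl.line_to(position, rotation=None, rate=0.15, max_force=None): straight line of the TCP; rotation=None keeps the orientation; rate is the mean speed in m/s. With max_force (N) it stops when the force on the tool has changed by that much, and returns True; else False.
- ctrl.move_j(angles): joint-space move.
- ctrl.move_gripper(opening, strength=None): finger opening in m; strength is the grip in N (None keeps the last); returns when the fingers have stopped.
- ctrl.dwell(seconds).
- ctrl.inverse_kinematics(position, orientation): joint angles nearest the present ones, or None.
- imaging.grab_frame(name): name is "scene" or "top" or "wrist"; returns a dict with "pixels" (480x640x3 uint8, red, green, blue), "fx", "fy", "cx", "cy" (pixels), "k1" (the pictures are not rectified: a ray, as slopes to the right and down, at radius r is drawn at 1 + k1 r^2 times it, then the intrinsics apply), "rvec" (rotation vector, rad) and "tvec" (3), from world to camera coordinates, as OpenCV has them. Camera axes: x right, y down, z forward; pixel columns grow to the right and rows downward; lengths in m; the calibration is good to about 2 mm. A picture is of the moment at which its call begins. There is no depth.
A pose or a line that the arm cannot do raises ctrl.PlanningError and nothing moves.
- ctrl.close_job(): hands the job in, once; it reports no verdict.
Trained networks look in a picture, given as the dict that the camera call returned (one of the last four; its "shot" number tells which), for a name from the list of things; names that differ only in an ending like _2 or _b are one class to them, and where a whole thing is asked for, a point or a joint stands for the part that bears it (a point fixed in the world has none). Each returns a list of dicts, best first, with "score" (0 to 1); they miss things now and then, are a little off and sometimes report something else, mostly with a low value. They report only what shows in the picture. A call takes as long as a camera call. They do not tell look-alikes from the thing itself.
- finder.find_in(picture, name): "uv" ([column, row] in pixels, amid what is visible of it).
Readings, each from a call of its own:
- ctrl.get_t(): time.
- ctrl.get_joints(): joint angles.
- ctrl.get_dq(): joint speeds.
- ctrl.get_tau(): joint torques, N m.
- ctrl.get_eef_pos(): TCP position.
- ctrl.get_orientation(): TCP orientation.
- ctrl.get_contact_force(): force on the tool from outside, world axes, zero at the start.
- ctrl.get_ft_torque(): the same for the moment, N m.
- ctrl.get_finger_gap(): finger opening in m.
Only numpy, scipy, OpenCV 4.12 (cv2) and the standard library are available. Lean on these libraries where they do the work, as an engineer would, in place of code of your own. Each camera call takes 0.05 s, during which the arm holds its last target.

TASK

Pull the top drawer of the bench cabinet out to its stop, take out the flat steel scraper and slide it blade first into the wide slot of the sloping wooden block until it is fully home. Leave the drawer out at its stop with the brush still lying in it, because the brush is wanted next. Do not open the lower drawer or disturb the hammer, the glue bottle or the wood offcut on the bench.

Things in the scene. Friction and masses are not known exactly. Their poses are not given: they have to be found in the camera images.
- cab_drawer0 (a joint): top drawer of a fixed grey cabinet (280 mm deep, 300 wide, 124 high, two drawers): how far it is out, m; 0 shut, 0.198 the stop, starts 0 to 0.02. About 1 N moves it. Tray inside 235 by 258 mm, its rear 50 stay under the cabinet, floor 72 mm above the bench, walls 36 high, front board's top at 112. A divider 22 high along its travel parts the scraper's side from the brush's, each 126 wide.
- cab_drawer0_handle (a point): middle of the top drawer's handle, moves with the drawer: a level steel bar 11 mm thick, 120 long, 91 mm above the bench, its centre line 35 mm in front of the drawer's face (29 mm free behind it), on two stubs 51 mm either side of the middle. y of this frame runs along the bar; the drawer slides out along its -x, roughly towards the robot. Cabinet top: 33 mm above the bar.
- cab_drawer1 (a joint): bottom drawer, same handle 50 mm below the top one; 0 is shut. Leave it shut.
- scraper: flat scraper 150 mm long, lying flat in the drawer, blade to the drawer's back. Own x runs from grip to blade, z up; origin on its underside where blade and grip meet. Steel strip 4 mm thick along the whole underside: blade 40 wide from x = 0 to +65 mm, 24 wide from -85 to 0 under a dark wooden grip 24 wide that reaches 24 mm above the underside. 0.11 to 0.20 kg, balanced near x = -9 mm.
- scraper_grip (a point): point in the wooden grip 25 mm behind the scraper's origin and 14 mm above its underside; axes as the scraper's
- block: sloping tool block, light wood, 100 mm wide, on a darker foot 130 by 120 mm, fixed to the bench; origin on the bench below the slots' mouths. x: the level direction in which the slots run downwards. Its wide slot is for the scraper; a narrow slot 18 mm wide, its middle 44 mm to the +y side of the wide one's, is not.
- slot: the block's wide slot. Origin: centre of its mouth, 75 mm above the bench. x points into the slot, 35 degrees below level; y is level, along the slot's width; z is across its thickness (up and forward). Inside 46 mm wide (y), 9 thick (z), 55 deep to its closed end; wood 12 mm thick above and below. The scraper goes in with its axes along these (wooden grip on the upper side).
- brush: flat brush with round wooden handle, 150 mm long, 42 wide, 20 thick, lying in the other compartment; origin at the middle of its underside, x towards the bristles
- hammer: hammer with wooden handle lying on the bench, 260 mm long; origin at the middle of its handle's underside, x towards the head
- glue: glue bottle standing on the bench, 60 mm across, 160 high; origin at the centre of its base
- offcut: piece of wood lying on the bench, 120 by 60 by 40 mm; origin at the centre of its underside
Things that resemble listed ones, but are neither listed nor needed, are in the scene too. Of the things like the block, leave any that is yellow; of the rest the larger one is meant.

How it is judged:
By the outcome, as a careful person would: the job done as asked, in the order asked, and still so for the second after the job is handed in, with the robot touching nothing.
It also fails if it takes over 56 s, if anything falls off the work surface, if the arm or the gripper's body presses on something with over 40 N, if the wrist force passes 120 N, or if a joint passes its speed limit or range.

## Working session

There is one attempt and no reset: what is moved stays moved. The work goes in short steps, each a Python script; the robot and the scene stay as the last script left them, time stands still between calls to the robot, and variables do not carry over. Pictures are saved under pics/ and viewed, and the job is handed in when it is done.

```bash
ls; mkdir -p pics; cat > h.py <<'E'
import numpy as np, cv2
from scipy.spatial.transform import Rotation as R
from workcell import ctrl, imaging, finder
def cam(f):
    Rm=cv2.Rodrigues(np.array(f["rvec"],float))[0]; t=np.array(f["tvec"],float).ravel()
    return Rm,t
def ray(f,uv):
    Rm,t=cam(f); d=np.array([(uv[0]-f["cx"])/f["fx"],(uv[1]-f["cy"])/f["fy"]])
    s=d.copy()
    for _ in range(30): s=d/(1+f["k1"]*(s@s))
    v=Rm.T@np.array([s[0],s[1],1]); return -Rm.T@t, v/np.linalg.norm(v)
def onz(f,uv,z):
    o,v=ray(f,uv); return o+v*(z-o[2])/v[2]
def proj(f,P):
    Rm,t=cam(f); P=np.atleast_2d(P); c=P@Rm.T+t; s=c[:,:2]/c[:,2:]
    s=s*(1+f["k1"]*(s**2).sum(1))[:,None]
    return s*[f["fx"],f["fy"]]+[f["cx"],f["cy"]]
def tri(fs,uvs):
    A=np.zeros((3,3));b=np.zeros(3)
    for f,u in zip(fs,uvs):
        o,v=ray(f,u);M=np.eye(3)-np.outer(v,v);A+=M;b+=M@o
    return np.linalg.solve(A,b)
def save(f,n,crop=None,sc=1):
    im=f["pixels"][:,:,::-1]
    if crop: im=im[crop[1]:crop[3],crop[0]:crop[2]]
    if sc!=1: im=cv2.resize(im,None,fx=sc,fy=sc,interpolation=cv2.INTER_CUBIC)
    cv2.imwrite("pics/"+n,im)
E
python3 - <<'E'
from h import *
for n in ["scene","top"]:
    f=imaging.grab_frame(n); save(f,n+"0.png")
    Rm,t=cam(f); print(n,-Rm.T@t, Rm[2], f["fx"],f["k1"])
    for k in ["cab_drawer0_handle","cab_drawer0","scraper","block","slot","brush","hammer","glue","offcut"]:
        print(k,[(np.round(d["uv"]).tolist(),round(d["score"],2)) for d in finder.find_in(f,k)[:4]])
print(ctrl.get_t())
E
```

```text
pics
scene [1.5178089  0.40996702 1.05376505] [-0.6970304  -0.25769421 -0.6691355 ] 543.1945471313788 -0.08347667927206064
cab_drawer0_handle [([322.0, 257.0], 0.86)]
cab_drawer0 [([320.0, 257.0], 0.77)]
scraper []
block [([219.0, 225.0], 0.89), ([283.0, 202.0], 0.76), ([238.0, 164.0], 0.6)]
slot [([235.0, 158.0], 0.92), ([286.0, 192.0], 0.81), ([221.0, 215.0], 0.8)]
brush [([321.0, 261.0], 0.55)]
hammer [([136.0, 239.0], 0.58)]
glue [([156.0, 265.0], 0.93)]
offcut [([316.0, 261.0], 0.72), ([473.0, 285.0], 0.55)]
top [0.38739713 0.03236791 1.19600927] [ 0.10002551  0.00108295 -0.99498428] 450.06467257494603 -0.03848383696673603
cab_drawer0_handle [([291.0, 172.0], 0.7)]
cab_drawer0 [([290.0, 168.0], 0.78)]
scraper []
block [([455.0, 336.0], 0.78), ([374.0, 296.0], 0.73), ([425.0, 230.0], 0.68), ([293.0, 173.0], 0.16)]
slot [([373.0, 297.0], 0.96), ([428.0, 230.0], 0.82), ([454.0, 335.0], 0.79)]
brush []
hammer [([496.0, 187.0], 0.64)]
glue [([438.0, 137.0], 0.57)]
offcut [([152.0, 235.0], 0.63), ([423.0, 230.0], 0.36)]
1.0
```

View pics/scene0.png

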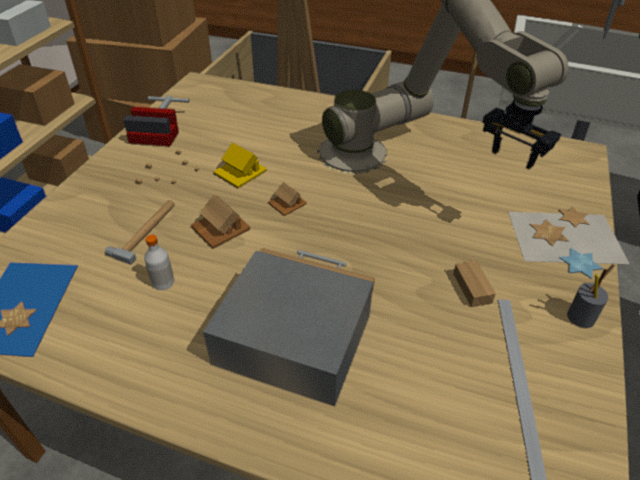

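View pics/top0.png

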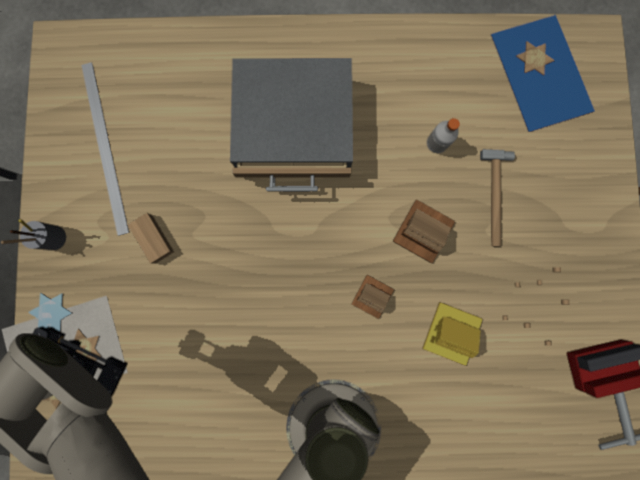

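The block I want is the larger brown one, at top (425,231) and scene (220,222). The handle bar is at top (293,187) and the cabinet at (292,115). I'll zoom in on both.

```bash
python3 - <<'E'
from h import *
f=imaging.grab_frame("top"); save(f,"t_blk.png",(380,190,470,270),8); save(f,"t_han.png",(220,140,370,205),5)
g=imaging.grab_frame("scene"); save(g,"s_blk.png",(180,185,260,250),9)
print(onz(f,(270,189),.091),onz(f,(318,188),.091),onz(f,(233,162),.124),onz(f,(351,161),.124),onz(f,(233,59),.124),onz(f,(352,59),.124))
print(tri([f,g],[(293,187.5),(322,258)]))
E
```

```text
[0.6064109  0.15300171 0.091     ] [0.60751241 0.03327697 0.091     ] [0.66788267 0.2397936  0.124     ] [ 0.66680777 -0.04782463  0.124     ] [0.93269378 0.24292578 0.124     ] [ 0.92849906 -0.0555279   0.124     ]
[0.6083424  0.0984935  0.09195854]
```

View pics/t_blk.png

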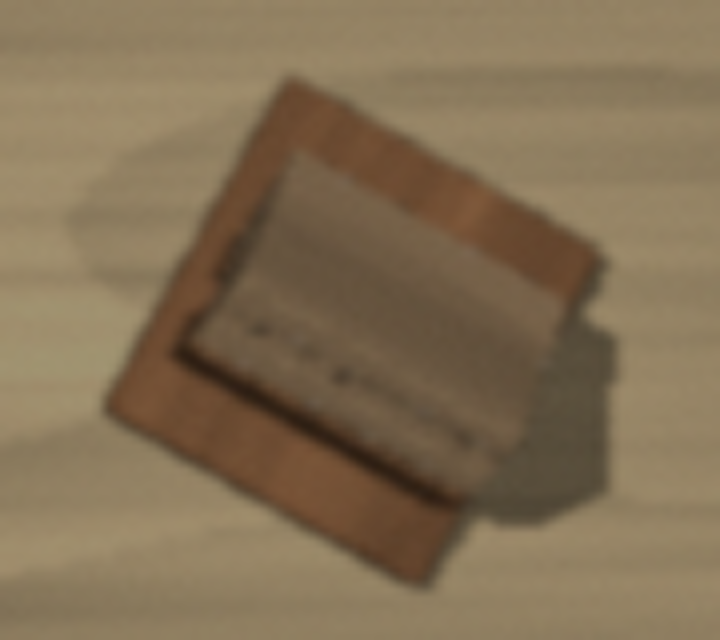

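View pics/t_han.png

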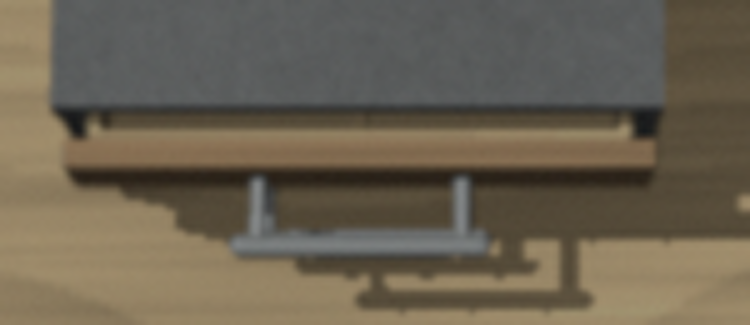

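View pics/s_blk.png

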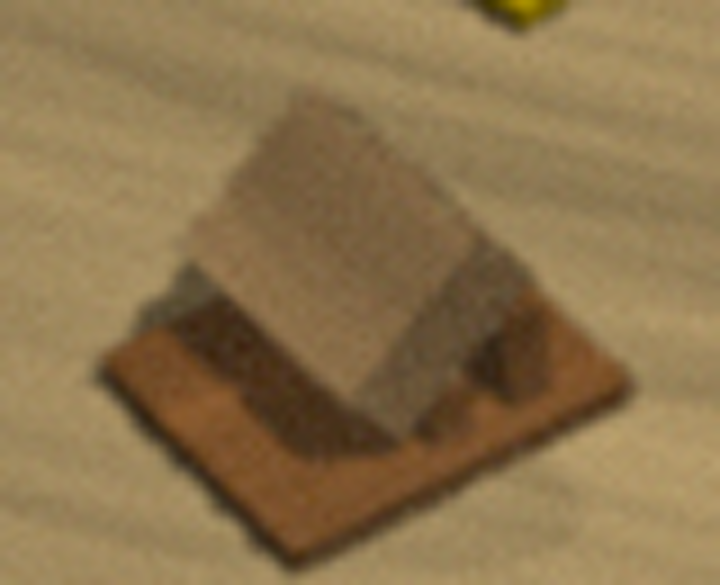

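The handle bar spans top (266–318, 188.6). The block's mouth face looks down-left in the top view. Next I'll check the IK for the pull and for the insertion, using rough block numbers.

```bash
cat >> h.py <<'E'
def ori(app,jaw):
    y=np.array(app,float);y/=np.linalg.norm(y);x=np.array(jaw,float);x-=y*(x@y);x/=np.linalg.norm(x)
    return R.from_matrix(np.column_stack([x,y,np.cross(x,y)])).as_quat()
E
python3 - <<'E'
from h import *
print(R.from_quat(ctrl.get_orientation()).as_matrix().round(2))
f=imaging.grab_frame("top");g=imaging.grab_frame("wrist");save(g,"w0.png")
Rm,t=cam(g);c=-Rm.T@t;M=R.from_quat(ctrl.get_orientation()).as_matrix()
print("cam in tool",M.T@(c-ctrl.get_eef_pos()),"fwd in tool",M.T@Rm[2],"img x",M.T@Rm[0],g["fx"])
e1=onz(f,(266.4,189.),.091);e2=onz(f,(317.6,188.2),.091);print(e1,e2,(e1+e2)/2)
for z in (0.,.01,.02):
  P=[onz(f,(380+u/8,190+v/8),z) for u,v in [(288,75),(605,260),(425,585),(108,408)]]
  print(z,np.mean(P,0),[np.linalg.norm(P[i]-P[i-1]).round(4) for i in range(4)],[np.degrees(np.arctan2(*(P[i]-P[j])[1::-1])).round(1) for i,j in ((0,3),(1,2),(3,2),(0,1))])
for s in(1,-1):
  print(ctrl.inverse_kinematics((e1+e2)/2+[0,0,.1],ori([0,0,-1],[s,0,0])))
  print(ctrl.inverse_kinematics([.45,.15,.1],ori([0,0,-1],[0,s,0])))
  a=np.radians(-28)
  bx=np.array([np.cos(a),np.sin(a),0]);by=np.array([-np.sin(a),np.cos(a),0]);c,sn=np.cos(.611),np.sin(.611)
  sz=sn*bx+c*np.array([0,0,1]);print(ctrl.inverse_kinematics([.5,-.19,.11],ori(-sz,s*by)))
E
```

```text
[[ 0.42  0.   -0.91]
 [ 0.91 -0.    0.42]
 [-0.   -1.   -0.  ]]
cam in tool [-0.000158   -0.12704298  0.07296856] fwd in tool [ 5.47642576e-04  9.59155723e-01 -2.82878062e-01] img x [ 9.99999834e-01 -4.74597088e-04  3.26748463e-04] 423.79165105739213
[0.60652205 0.16199022 0.091     ] [0.60701765 0.03427953 0.091     ] [0.60676985 0.09813488 0.091     ]
0.0 [ 5.04792986e-01 -2.50527553e-01 -5.55111512e-17] [np.float64(0.1287), np.float64(0.1226), np.float64(0.1259), np.float64(0.1201)] [np.float64(-29.8), np.float64(-30.9), np.float64(59.9), np.float64(58.6)]
0.01 [ 0.50381142 -0.24816222  0.01      ] [np.float64(0.1276), np.float64(0.1216), np.float64(0.1248), np.float64(0.1191)] [np.float64(-29.8), np.float64(-30.9), np.float64(59.9), np.float64(58.6)]
0.02 [ 0.50282986 -0.2457969   0.02      ] [np.float64(0.1266), np.float64(0.1206), np.float64(0.1238), np.float64(0.1181)] [np.float64(-29.8), np.float64(-30.9), np.float64(59.9), np.float64(58.6)]
[-3.20033830e-02  5.42965289e-01  1.21316736e+00 -4.44089210e-16
  1.38546000e+00 -3.20033830e-02]
[ 7.14328752e-02  4.39049477e-01  1.73217573e+00 -4.44089210e-16
  9.70367446e-01 -1.49936345e+00]
[-0.56510739  0.7512999   1.1854464  -0.04514163  1.81423525 -1.64431416]
None
[ 7.14328752e-02  4.39049477e-01  1.73217573e+00 -4.44089210e-16
  9.70367446e-01  1.64222920e+00]
[-0.56510739  0.7512999   1.1854464  -0.04514163  1.81423525  1.49727849]
```

View pics/w0.png

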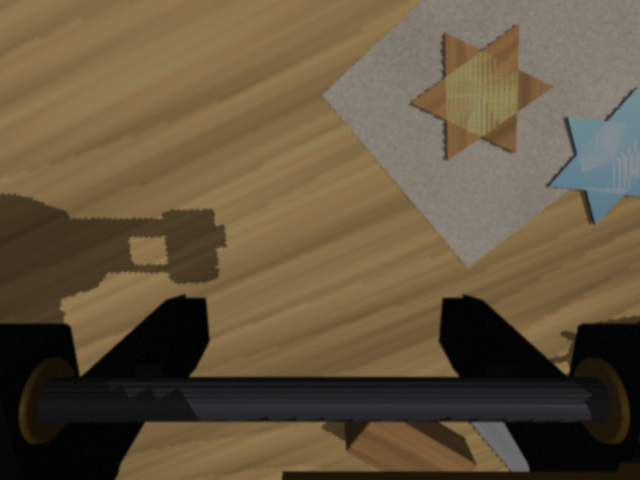

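The wrist view shows the fingers, with nothing relevant below them. All the poses are reachable, so I'll pull the drawer now.

```bash
python3 - <<'E'
from h import *
q=ori([0,0,-1],[1,0,0])
ctrl.move_gripper(.026,20)
ctrl.movep([.6055,.098,.19],q)
print("down",ctrl.line_to([.6055,.098,.097],rate=.12,max_force=6),ctrl.get_eef_pos())
ctrl.move_gripper(0.0,20);print("gap",ctrl.get_finger_gap(),ctrl.get_contact_force())
p=np.array(ctrl.get_eef_pos())
print("pull",ctrl.line_to(p+[-.205,0.0008,0],rate=.09,max_force=15),np.array(ctrl.get_eef_pos())-p,ctrl.get_contact_force(),ctrl.get_finger_gap())
f=imaging.grab_frame("top");save(f,"t1.png",(200,40,400,300),3 if 0 else 2.3)
print(ctrl.get_t())
for k in["scraper","brush","scraper_grip"]:print(k,[(np.round(d["uv"]).tolist(),round(d["score"],2)) for d in finder.find_in(f,k)[:4]])
E
```

```text
down False [0.60588698 0.0980791  0.09776146]
gap 0.010029855038390302 [-0.98754791  0.37135851  4.8587746 ]
pull True [-1.84954928e-01  1.83628065e-03  1.47345695e-04] [ 1.07312081  1.47078374 -0.03440895] 0.01046949379332985
7.3917
scraper [([318.0, 199.0], 0.73)]
brush [([263.0, 191.0], 0.9), ([422.0, 231.0], 0.47), ([442.0, 137.0], 0.24)]
scraper_grip [([314.0, 197.0], 0.62)]
```

View pics/t1.png

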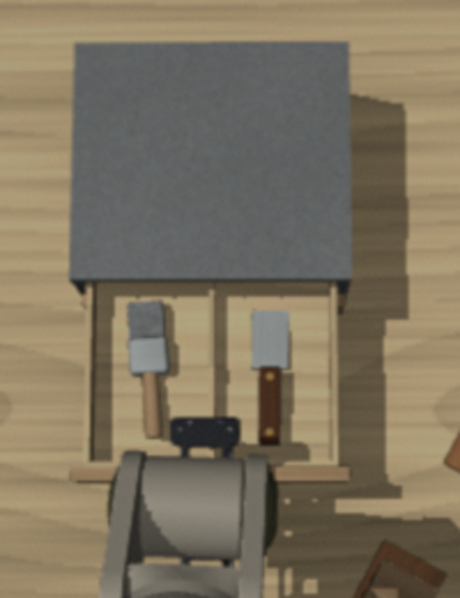

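The drawer is open. The brush is in the left compartment at top (264,200). The scraper is in the right one, with its blade around (317,187) and its grip running from (317,200) to (317,233). I'll confirm the stop, release the handle, then look at the block and scraper with the wrist camera.

```bash
python3 - <<'E'
from h import *
p=np.array(ctrl.get_eef_pos())
print("pull",ctrl.line_to(p+[-.012,0,0],rate=.04,max_force=18),np.array(ctrl.get_eef_pos())-p)
ctrl.line_to(p,rate=.04) if False else None
ctrl.move_gripper(.026);print(ctrl.get_contact_force())
p=np.array(ctrl.get_eef_pos());ctrl.line_to(p+[0,0,.1],rate=.2)
# look at block with camera: hover
q=ori([0,0,-1],[-np.sin(-.53),np.cos(-.53),0])
M=R.from_quat(q).as_matrix();print("tool z",M[:,2])
ctrl.movep([.40,-.19,.25],q)
w=imaging.grab_frame("wrist");save(w,"w1.png")
f=imaging.grab_frame("top");save(f,"t2.png",(220,140,380,270),5)
print([(np.round(d["uv"]).tolist(),round(d["score"],2)) for d in finder.find_in(w,"slot")],ctrl.get_t(), ctrl.get_contact_force())
import pickle;pickle.dump((w,f),open("fr1.pkl","wb"))
E
```

```text
pull True [-6.42878868e-05 -5.45145583e-06  5.73129779e-05]
[-0.66829457 -0.27424627  0.04051603]
tool z [-8.62807071e-01  5.05533341e-01  5.55111512e-17]
[([324.0, 346.0], 0.87), ([378.0, 77.0], 0.65)] 10.4917 [ 0.1374425  -0.13561665 -0.15374577]
```

View pics/w1.png

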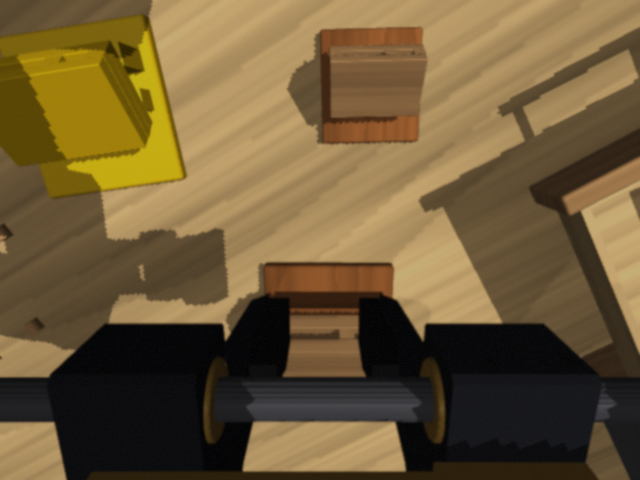

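View pics/t2.png

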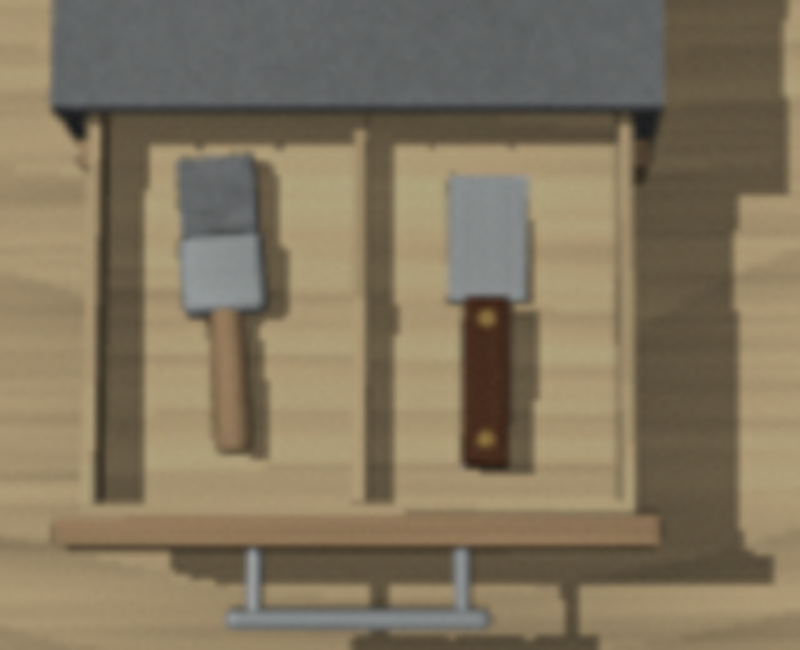

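The drawer was already at its stop: a second pull moved it only 0.06 mm. The wrist view has the small look-alike at (372,85) and the target block mostly hidden between the fingers at (330,335). In the top view the scraper's grip runs from (317.3,199.4) to (317.1,233.4). I'll open the gripper and look again, shifted.

```bash
python3 - <<'E'
from h import *
import pickle
q=ori([0,0,-1],[-np.sin(-.53),np.cos(-.53),0])
ctrl.move_gripper(.088)
ctrl.movep([.444,-.218,.22],q)
w=imaging.grab_frame("wrist");save(w,"w2.png");save(w,"w2c.png",(200,200,440,380),3.3)
pickle.dump(w,open("fr2.pkl","wb"));print(ctrl.get_t())
f=pickle.load(open("fr1.pkl","rb"))[1]
for u,v,z in [(317.3,199.4,.096),(317.1,233.4,.096),(317.7,175.4,.076),(317.7,200,.076)]:print(onz(f,(u,v),z))
E
```

```text
11.9
[0.57788835 0.03532073 0.096     ]
[0.49337214 0.03673001 0.096     ]
[0.64294321 0.03369221 0.076     ]
[0.57980952 0.03438337 0.076     ]
```

View pics/w2c.png

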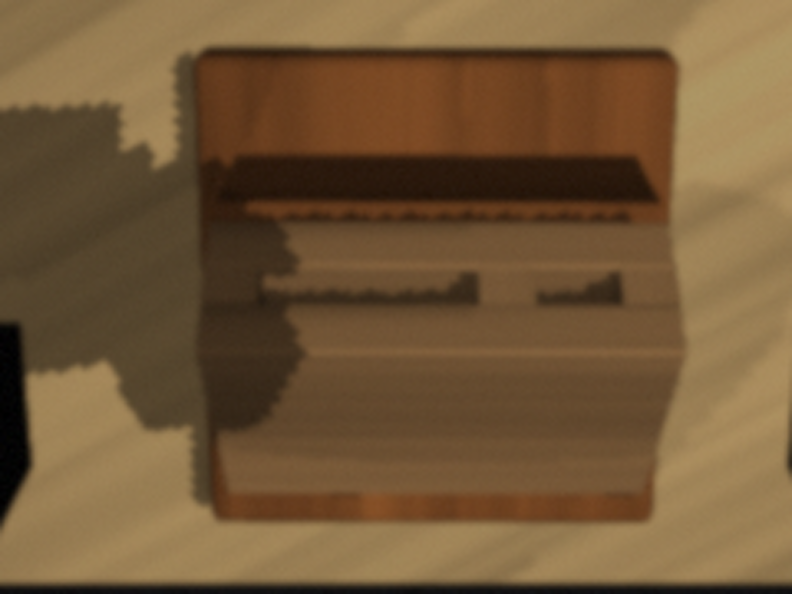

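View pics/w2.png

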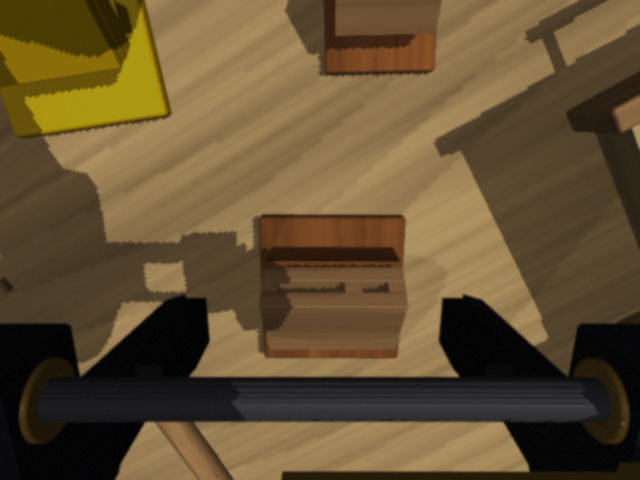

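The slot is clear now. In full-image pixels the wide slot spans columns 279.4–344.5 and rows 282.7–292.1. The narrow slot lies to its right at columns 362.7–388.5, which is the +y side and matches the description. I'll fit the block pose.

```bash
cat >> h.py <<'E'
def slotR(a):
    c,s=np.cos(np.radians(35)),np.sin(np.radians(35))
    bx=np.array([np.cos(a),np.sin(a),0]);by=np.array([-np.sin(a),np.cos(a),0]);bz=np.array([0,0,1.])
    return np.column_stack([c*bx-s*bz,by,s*bx+c*bz])
E
python3 - <<'E'
from h import *
import pickle
from scipy.optimize import least_squares
w=pickle.load(open("fr2.pkl","rb"));f=pickle.load(open("fr1.pkl","rb"))[1]
C=np.array([(262,304),(477,273),(477,304),(622,273),(622,304),(205,352),(685,352),])
uv=(C+.5)/3.3+200-.5
L=np.array([(0,-23,4.5),(0,23,-4.5),(0,23,4.5),(0,53,-4.5),(0,53,4.5),(0,-35.,16.5),(0,65,16.5)])/1000
def res(p,full=False):
    l=L.copy(); l[5,1]=p[3]-.05;l[6,1]=p[3]+.05
    P=l@slotR(p[2]).T+[p[0],p[1],.075]
    return (proj(w,P)-uv) if full else (proj(w,P)-uv).ravel()
s=least_squares(res,[.47,-.23,-.53,.015],loss='soft_l1');print(s.x);print(res(s.x,True).round(2))
np.save("blk.npy",s.x[:3])
# top crosscheck: model pts
a=s.x[2];S=slotR(a);o=np.array([s.x[0],s.x[1],.075])
P=np.array([(0,-35,16.5),(0,65,16.5),(0,-35,-16.5),(0,65,-16.5)])/1000@S.T+o
print("top crop px",((proj(f,P)-[380,190])*8).round(0))
print(onz(w,uv[:5].mean(0),.075))
# other: centre of foot in wrist, z~.012
F=(np.array([(200,50),(675,50),(650,520),(215,520)]))/3.3+200
for z in(0,.012):
  Q=[onz(w,u,z) for u in F];print(z,[np.linalg.norm(Q[i]-Q[i-1]).round(4) for i in range(4)],np.mean(Q,0),np.degrees(np.arctan2(*(Q[1]-Q[0])[1::-1]))-90)
E
```

```text
[ 0.47168771 -0.24426835 -0.53545062  0.01581068]
[[-1.87 -0.17]
 [ 0.23 -1.48]
 [ 0.59  0.18]
 [-0.48 -1.24]
 [ 0.73  0.41]
 [-2.8   0.62]
 [ 2.66  1.39]]
top crop px [[520. 439.]
 [238. 278.]
 [468. 497.]
 [192. 339.]]
[ 0.48591714 -0.22262954  0.075     ]
0 [np.float64(0.1344), np.float64(0.1201), np.float64(0.1344), np.float64(0.1217)] [ 5.08876120e-01 -2.47746992e-01  1.38777878e-17] -30.350704556904695
0.012 [np.float64(0.1297), np.float64(0.116), np.float64(0.1297), np.float64(0.1175)] [ 0.50445649 -0.24545312  0.012     ] -30.350704556904674
```

The model reprojects onto the top view to within about 1 px. The fitted grip length is 84.5 mm against the given 85. Now I'll grasp the scraper.

```bash
python3 - <<'E'
from h import *
a=-.0145; sx=np.array([np.cos(a),np.sin(a),0]);sy=np.array([-np.sin(a),np.cos(a),0])
q=ori([0,0,-1],sy); p=np.array([.5785,.0350,0])-.030*sx
ctrl.move_gripper(.055)
ctrl.movep([p[0],p[1],.2],q)
print("down",ctrl.line_to([p[0],p[1],.0905],rate=.1,max_force=6),ctrl.get_eef_pos())
ctrl.move_gripper(0,45);print("gap",ctrl.get_finger_gap(),ctrl.get_contact_force(),ctrl.get_eef_pos())
p=np.array(ctrl.get_eef_pos());np.save("gr.npy",p)
ctrl.line_to(p+[0,0,.13],rate=.15)
print("gap",ctrl.get_finger_gap(),ctrl.get_contact_force(),ctrl.get_eef_pos(),ctrl.get_t())
w=imaging.grab_frame("wrist");save(w,"w3.png");f=imaging.grab_frame("scene");save(f,"s3.png",(240,150,440,300),4)
import pickle;pickle.dump(w,open("fr3.pkl","wb"))
E
```

```text
down False [0.54878799 0.03536621 0.09104639]
gap 0.023653134171308442 [-0.34357774  0.09076171  0.83456826] [0.54853657 0.03549663 0.09061726]
gap 0.023355029754782052 [-0.06988718 -0.65287477 -0.33768117] [0.54814144 0.03550531 0.21966367] 16.4417
```

View pics/w3.png

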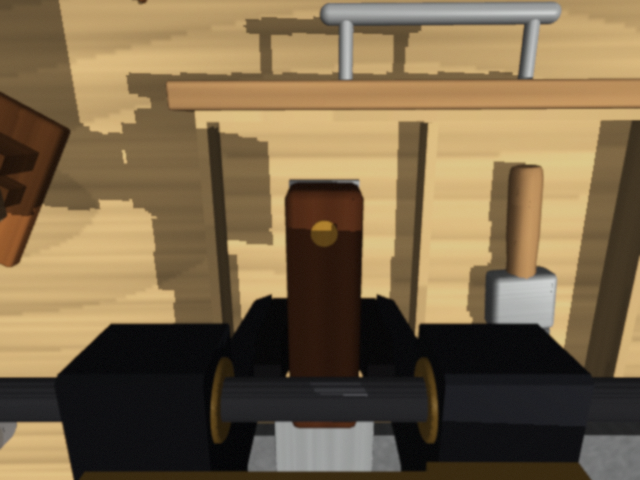

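View pics/s3.png

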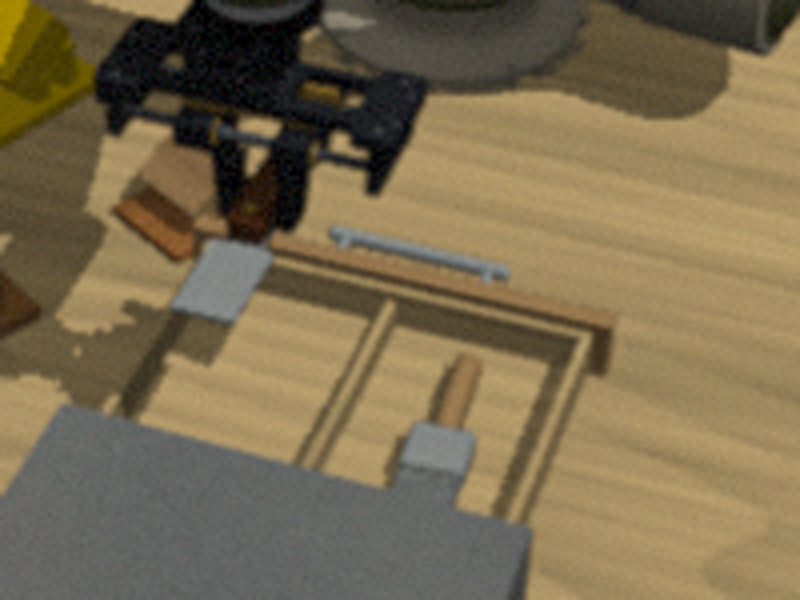

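The scraper is held, with its strip end at wrist (290–360,181), the grip/blade junction at row 427 and the blade corners visible in the scene view. I'll compare the model's projection in both views to detect any tilt in the hand.

```bash
python3 - <<'E'
from h import *
import pickle
from scipy.optimize import least_squares
w=pickle.load(open("fr3.pkl","rb"));g=imaging.grab_frame("scene")
T=np.array(ctrl.get_eef_pos());M=R.from_quat(ctrl.get_orientation()).as_matrix()
# scraper axes at nominal in tool: x=-tool z, y=tool x, z=-tool y
A=np.column_stack([-M[:,2],M[:,0],-M[:,1]]);print(A.round(3))
Lw=np.array([(-85,-12,4),(-85,12,4),(0,-12,24),(0,12,24)])/1e3; uw=np.array([(289.5,180.5),(359,180.5),(293,427),(356,427)])
Lg=np.array([(65,-20,4),(65,20,4),(0,20,4),(0,-20,4)])/1e3
ug=np.array([(173,308),(233,322),(272,250),(218,240)])/4+[240,150]
def P(L,p):return L@(A@R.from_rotvec(p[3:]).as_matrix()).T+T+A@p[:3]
nom=np.array([.030,0,-.0186,0,0,0])
print(proj(w,P(Lw,nom)).round(1).tolist());print(proj(g,P(Lg,nom)).round(1).tolist(),ug.round(1).tolist())
r=lambda p:np.r_[(proj(w,P(Lw,p))-uw).ravel(),(proj(g,P(Lg,p))-ug).ravel()*2,(p-nom)/[.003,.003,.003,.05,.1,.05]]
s=least_squares(r,nom);print(s.x.round(4),r(s.x)[:16].round(1))
E
```

```text
[[ 1.     0.015  0.002]
 [-0.015  1.    -0.   ]
 [-0.002  0.     1.   ]]
[[287.9, 175.9], [360.1, 175.9], [289.0, 431.8], [358.8, 431.8]]
[[282.5, 225.2], [298.2, 229.2], [308.2, 212.4], [292.9, 208.6]] [[283.2, 227.0], [298.2, 230.5], [308.0, 212.5], [294.5, 210.0]]
[ 0.0319  0.0011 -0.0225  0.0381 -0.0155  0.0111] [ 0.1 -0.8 -0.  -1.3 -2.3  0.1  2.5  1.3 -0.8  0.2  0.8 -0.   0.7  2.7
 -2.9  1.4]
```

The scraper isn't drooping, but the images put it 2–4 mm lower in the hand than expected, which could be calibration error. The slot leaves only ±2.5 mm, so I'll measure it by a light touch on clear bench.

```bash
python3 - <<'E'
from h import *
q=ctrl.get_orientation()
ctrl.movep([.35,.30,.10],q)
ctrl.line_to([.35,.30,.035],rate=.1)
ctrl.dwell(.15)
print(ctrl.get_eef_pos(),ctrl.get_contact_force())
print(ctrl.line_to([.35,.30,.010],rate=.02,max_force=3),ctrl.get_eef_pos(),ctrl.get_contact_force(),ctrl.get_ft_torque())
ctrl.line_to([.35,.30,.15],rate=.2);print(ctrl.get_t(),ctrl.get_eef_pos(),ctrl.get_finger_gap())
E
```

```text
[0.35029259 0.30011777 0.03555121] [-0.23228097 -0.75320365 -1.26768722]
True [0.350253   0.30004343 0.0250033 ] [ 0.64296705 -0.10927281  5.17086668] [-0.01762439  0.20026681 -0.05071352]
20.2917 [0.34946934 0.29971664 0.14900564] 0.023431611423808413
```

Contact came at TCP z = 0.025, and the moment indicates the rear end touched first. That agrees with the image fit (rear at −23.8 mm, tip about −21.5 mm), not with nominal. I'll take new pictures from here to refine the in-hand pose.

```bash
python3 - <<'E'
from h import *
import pickle
T=np.array(ctrl.get_eef_pos());q=ctrl.get_orientation()
w=imaging.grab_frame("wrist");g=imaging.grab_frame("scene");f=imaging.grab_frame("top")
pickle.dump((T,q,w,g,f),open("fr4.pkl","wb"))
M=R.from_quat(q).as_matrix()
A=np.column_stack([-M[:,2],M[:,0],-M[:,1]])
uvg=proj(g,[T])[0].astype(int);uvf=proj(f,[T])[0].astype(int);print(uvg,uvf)
a=uvg-[50,40];b=uvf-[50,60];print(a,b)
save(w,"w4.png",(220,150,420,480),2.4 if 0 else 1.8);save(g,"s4.png",(a[0],a[1],a[0]+100,a[1]+75),8);save(f,"t4.png",(b[0],b[1],b[0]+100,b[1]+75),8)
E
```

```text
[423 196] [204 294]
[373 156] [154 234]
```

View pics/w4.png

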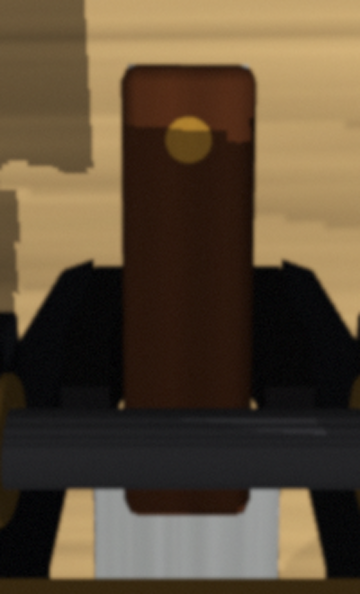

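View pics/s4.png

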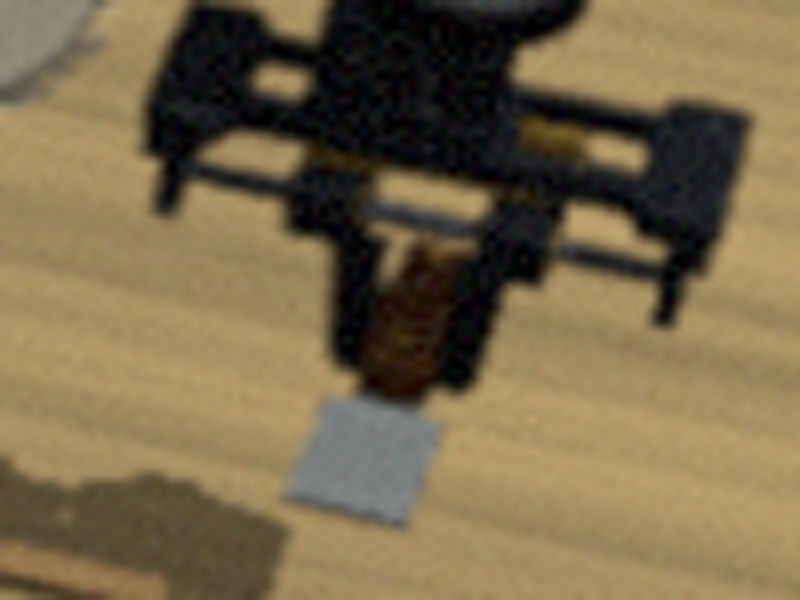

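View pics/t4.png

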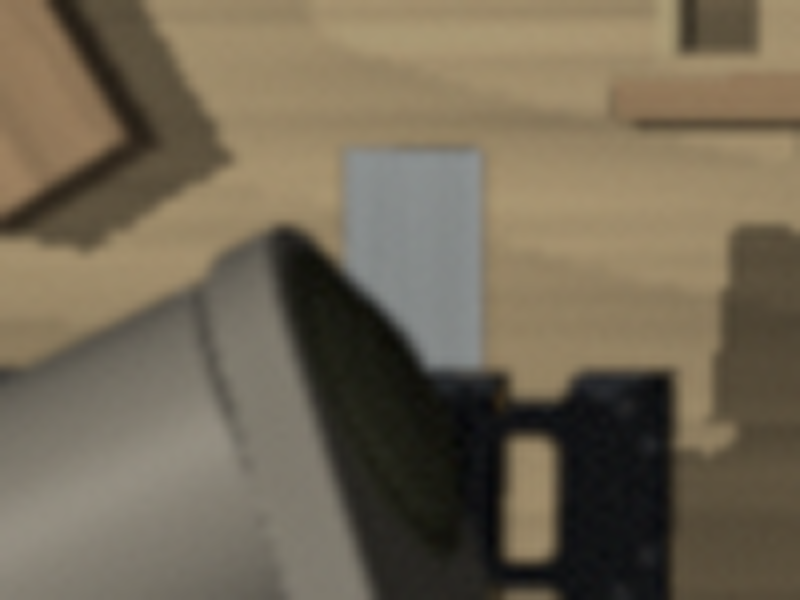

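The touch pitched the scraper slightly nose-down: the strip end is now hidden behind the wood at wrist row 186, and the junction moved to row 436. The blade is clear in the other views, with tip corners at scene (409,218) and (424,221), and at top (197,252) and (214.5,252). I'll refit from all three.

```bash
python3 - <<'E'
from h import *
import pickle
from scipy.optimize import least_squares
T,q,w,g,f=pickle.load(open("fr4.pkl","rb"));M=R.from_quat(q).as_matrix();A=np.column_stack([-M[:,2],M[:,0],-M[:,1]])
o=lambda c,s,off:(np.array(c,float)+.5)/s-.5+off
V=[(w,np.array([(-85,-12,24),(-85,12,24),(0,-12,24),(0,12,24)])/1e3,o([(122,65),(255,65),(126,515),(249,515)],1.8,[220,150]),[1.5]*4),
(g,np.array([(65,-20,4),(65,20,4),(0,-20,4),(0,20,4)])/1e3,o([(287,497),(405,522),(325,397),(440,422)],8,[373,156]),[.5]*4),
(f,np.array([(65,20,4),(65,-20,4)])/1e3,o([(345,148),(484,148)],8,[154,234]),[.4]*2)]
def P(L,p):return L@(A@R.from_rotvec(p[3:]).as_matrix()).T+T+A@p[:3]
def r(p,pri=True):
    e=[((proj(c,P(L,p))-u)/np.array(s)[:,None]).ravel() for c,L,u,s in V]
    return np.concatenate(e+[(p-[.03,0,-.02,0,0,0])/[.004,.003,.006,.01,.2,.03]])
s=least_squares(r,[.03,0,-.02,0,0,0]);print(s.x.round(4));print(r(s.x).round(1))
print("sd",np.sqrt(np.diag(np.linalg.inv(s.jac.T@s.jac))).round(4))
p=s.x;Rr=R.from_rotvec(p[3:]).as_matrix();print("tip",p[:3]+Rr@[.065,0,0],"rear",p[:3]+Rr@[-.085,0,0])
np.save("hand.npy",p)
E
```

```text
[ 0.0348  0.     -0.0163  0.0009 -0.1738 -0.0012]
[-0.7 -1.   0.5 -0.9 -0.8  0.7  0.7  0.8 -0.9 -0.5  0.3  0.6 -0.1  1.3
  0.8  2.   0.4 -0.2 -0.5  0.1  1.2  0.   0.6  0.1 -0.9 -0. ]
sd [0.0005 0.0003 0.0005 0.0092 0.0161 0.0038]
tip [ 9.88049958e-02 -7.65259488e-05 -5.04961641e-03] rear [-0.04893549  0.0001187  -0.03098627]
```

The blade is strongly foreshortened in the scene view and the fit gives about 10° nose-up, so it has pitched in the grip. It probably clipped the drawer's front board on the way here. I'll set it down flat on this clear bench, regrip it with more force, and check the drawer.

```bash
python3 - <<'E'
from h import *
import pickle
p=np.array(ctrl.get_eef_pos());q=ori([0,0,-1],[.0145,1,0])
ctrl.line_to([.35,.30,.036],q,rate=.12)
print(ctrl.line_to([.35,.30,.010],rate=.03,max_force=3),ctrl.get_eef_pos())
ctrl.move_gripper(.05)
ctrl.dwell(.1)
print(ctrl.line_to([.35,.30,.0185],rate=.04,max_force=6),ctrl.get_eef_pos(),ctrl.get_t())
w=imaging.grab_frame("wrist");g=imaging.grab_frame("scene");f=imaging.grab_frame("top")
pickle.dump((ctrl.get_eef_pos(),ctrl.get_orientation(),w,g,f),open("fr5.pkl","wb"))
save(w,"w5.png");save(f,"t5.png",(150,140,390,300),3.3);save(g,"s5.png",(373,166,473,241),8)
E
```

```text
True [0.350479   0.30012734 0.02462892]
False [0.34984013 0.29990104 0.01816063] 23.0083
```

View pics/w5.png

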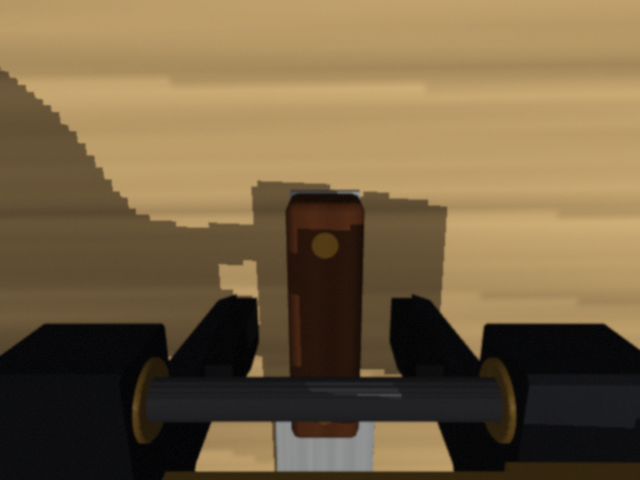

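View pics/t5.png

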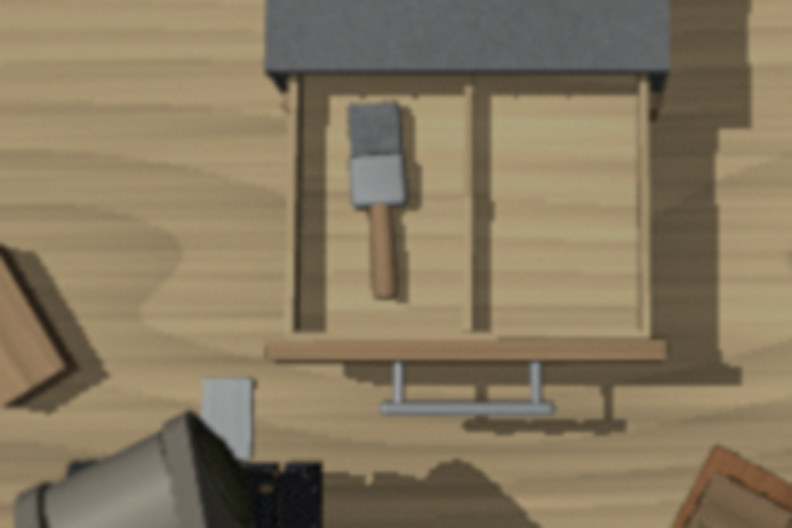

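View pics/s5.png

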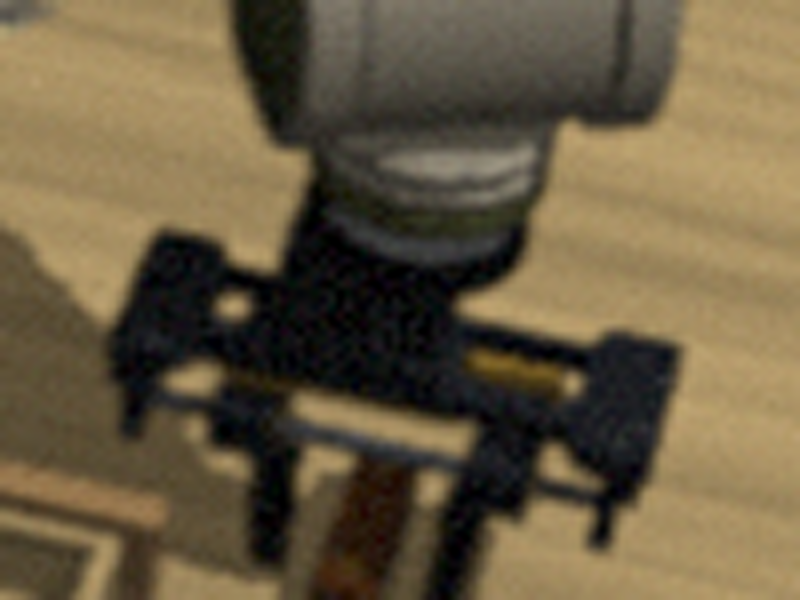

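The scraper is flat again, with its strip end at wrist row 191 and the junction at row 437. The brush hasn't moved, and the handle is still at top row 263.6, so the drawer is still at its stop. I'll work out the scraper's position and regrip at 60 N.

```bash
python3 - <<'E'
from h import *
import pickle
from scipy.optimize import least_squares
T,q,w,g,f=pickle.load(open("fr5.pkl","rb"));T=np.array(T)
tip=[onz(f,(150+u/3.3,140+378/3.3),.004) for u in (203,254)];print("tip top",tip)
print("rear wrist",[onz(w,u,.004) for u in((290.5,190.5),(359.5,190.5))],"junc",[onz(w,u,.024) for u in((292,437),(358,437))],"blade",[onz(w,u,.004) for u in((275.5,450),(374,450))])
ctrl.move_gripper(0,60);print(ctrl.get_finger_gap(),ctrl.get_eef_pos(),ctrl.get_contact_force())
M=R.from_quat(ctrl.get_orientation()).as_matrix();print(M.round(4))
w=imaging.grab_frame("wrist");save(w,"w6.png",(220,150,420,480),1.8)
E
```

```text
tip top [array([0.44898646, 0.31809693, 0.004     ]), array([0.44856033, 0.27689634, 0.004     ])]
rear wrist [array([0.29965889, 0.28940865, 0.004     ]), array([0.29998573, 0.31252002, 0.004     ])] junc [array([0.38164507, 0.28846585, 0.024     ]), array([0.38196886, 0.31116367, 0.024     ])] blade [array([0.4051412 , 0.27952532, 0.004     ]), array([0.4057104 , 0.31939198, 0.004     ])]
0.023389640499006274 [0.35004838 0.30004494 0.0185535 ] [0.34461528 0.85986004 1.20808625]
[[ 1.440e-02  3.000e-04 -9.999e-01]
 [ 9.999e-01  1.000e-04  1.440e-02]
 [ 1.000e-04 -1.000e+00 -3.000e-04]]
```

View pics/w6.png

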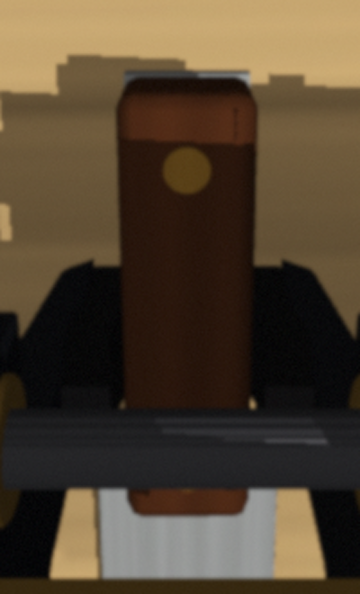

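The regrip is consistent: the scraper's origin is 34 mm ahead of the TCP and its underside 18.5 mm below. I'll lift high, go round, and stop with the tip 15 mm outside the mouth to check alignment.

```bash
cat >> h.py <<'E'
B=np.load("blk.npy");S=slotR(B[2]);O=np.array([B[0],B[1],.075])
HX,HZ=.034,-.0185
QI=ori(-S[:,2],S[:,1])
def tcp(sx,dy=0,dz=0): # scraper origin at slot x = sx
    return O+S@np.array([sx-HX,dy,-.002-HZ+dz])
def where():
    d=S.T@(np.array(ctrl.get_eef_pos())-O);return d+[HX,0,.002+HZ]
E
python3 - <<'E'
from h import *
import pickle
print(tcp(-.08),tcp(-.01))
p=np.array(ctrl.get_eef_pos())
ctrl.line_to(p+[0,0,.24],rate=.25)
ctrl.movep(tcp(-.08)+[-.03,.02,.10],QI)
ctrl.line_to(tcp(-.08),rate=.12)
print(where(),ctrl.get_t(),ctrl.get_contact_force(),ctrl.get_finger_gap())
w=imaging.grab_frame("wrist");g=imaging.grab_frame("scene");f=imaging.grab_frame("top")
pickle.dump((ctrl.get_eef_pos(),ctrl.get_orientation(),w,g,f),open("fr6.pkl","wb"))
save(w,"w7.png");save(f,"t7.png",(370,190,470,265),8);save(g,"s7.png",(170,165,270,240),8)
E
```

```text
[ 0.39951384 -0.20145031  0.15390372] [ 0.44882902 -0.23070714  0.11375337]
[-8.02592880e-02  3.64028473e-05  4.96408235e-04] 27.625 [ 0.78360244  0.34934837 -1.79111886] 0.0235958091729264
```

View pics/w7.png

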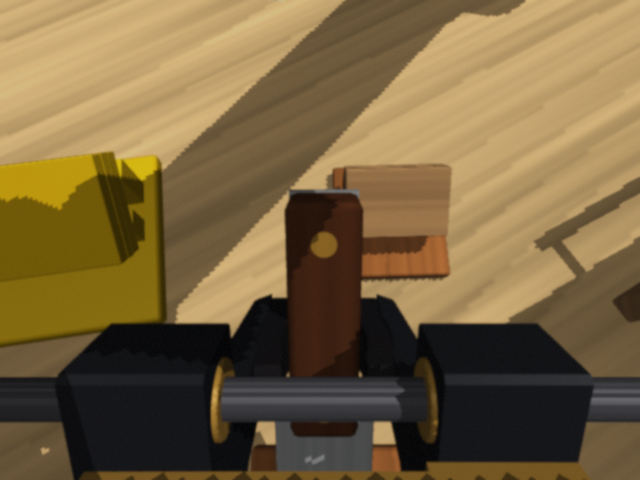

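View pics/t7.png

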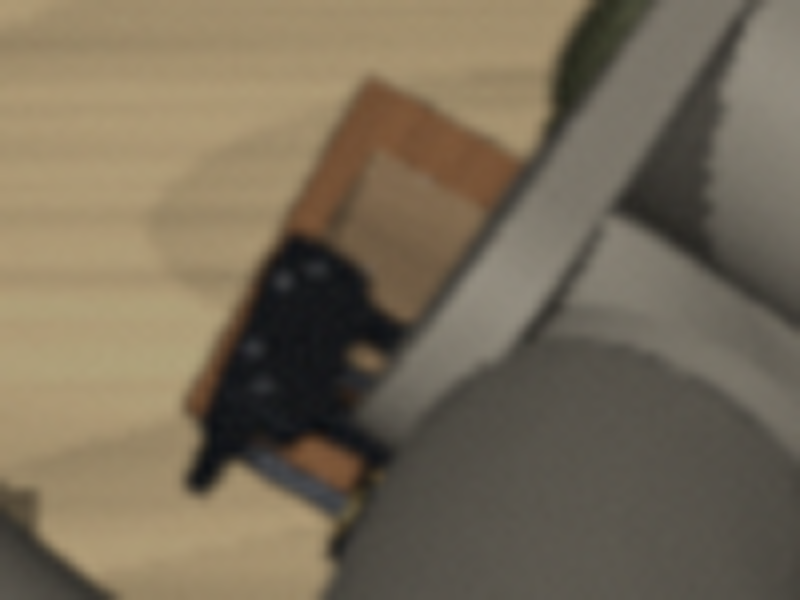

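View pics/s7.png

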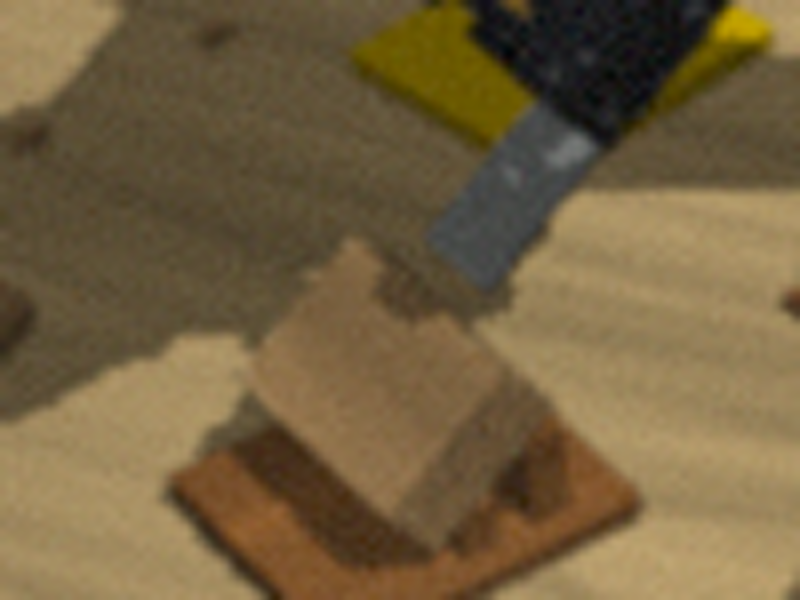

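The pose in the hand is unchanged: strip row 190 and junction row 436, as before the lift. In the scene view the blade tip corners are at (223.5,195) and (231,201), just in front of the wide-slot side. I'll compare them with the prediction.

```bash
python3 - <<'E'
from h import *
import pickle
T,q,w,g,f=pickle.load(open("fr6.pkl","rb"));M=R.from_quat(q).as_matrix();A=np.column_stack([-M[:,2],M[:,0],-M[:,1]])
L=np.array([(65,-20,4),(65,20,4),(0,-20,4),(0,20,4)])/1e3
P=(L+[HX,0,HZ])@A.T+T
print("pred blade",((proj(g,P)-[170,165])*8).round(0).tolist())
Q=np.array([(0,-35,16.5),(0,65,16.5),(0,-50+16-1,16.5)])/1e3@S.T+O
print("mouth top edge",((proj(g,Q)-[170,165])*8).round(0).tolist())
E
```

```text
pred blade [[421.0, 230.0], [482.0, 284.0], [535.0, 90.0], [597.0, 142.0]]
mouth top edge [[350.0, 227.0], [502.0, 365.0], [350.0, 227.0]]
```

Relative to the block, the blade is within about 1 mm of prediction. Inserting with a force guard.

```bash
python3 - <<'E'
from h import *
a=ctrl.line_to(tcp(-.045),rate=.04,max_force=6)
print(a,where(),S.T@np.array(ctrl.get_contact_force()),ctrl.get_t())
if not a:
    a=ctrl.line_to(tcp(-.004),rate=.05,max_force=10)
    print(a,where(),S.T@np.array(ctrl.get_contact_force()),ctrl.get_t(),ctrl.get_finger_gap())
w=imaging.grab_frame("wrist");g=imaging.grab_frame("scene")
save(w,"w8.png");save(g,"s8.png",(170,165,270,240),8)
E
```

```text
False [-4.51594863e-02  1.44903102e-05  7.00583770e-05] [ 1.18501017  0.01293059 -1.73661907] 28.8
True [-1.10137177e-02  6.33030797e-05 -1.11350004e-03] [-2.31386706 -0.13487796 -0.37281477] 29.4667 0.023743665456970466
```

View pics/w8.png

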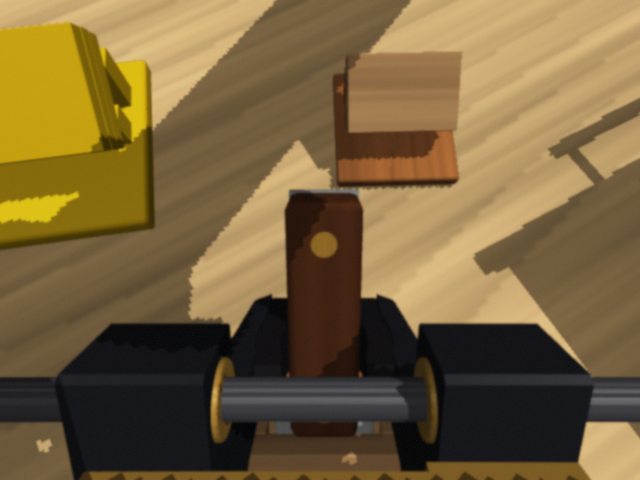

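View pics/s8.png

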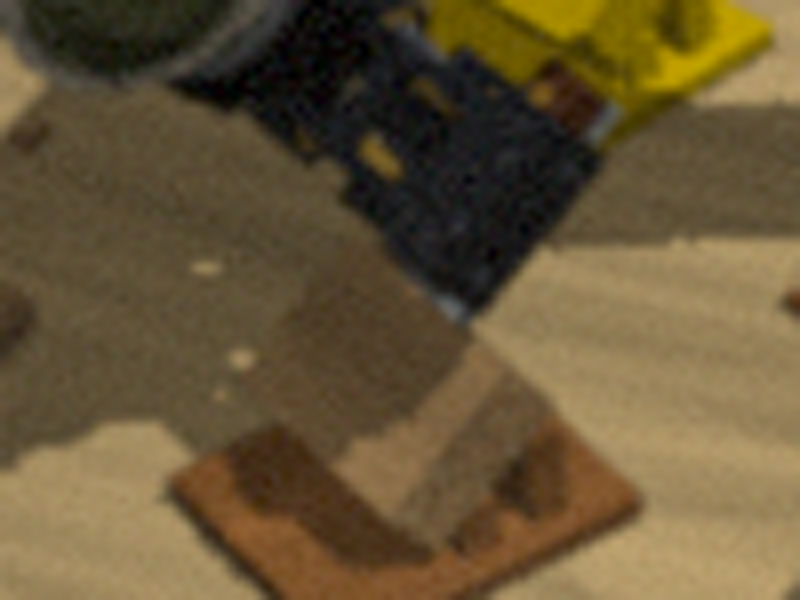

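It contacted at −11 mm, where fully home is −10 mm. I'll push a little more firmly, release, back off and inspect.

```bash
python3 - <<'E'
from h import *
import pickle
a=ctrl.line_to(tcp(.0,0,-.001),rate=.03,max_force=18)
print(a,where(),S.T@np.array(ctrl.get_contact_force()),ctrl.get_t())
ctrl.move_gripper(.05)
p=np.array(ctrl.get_eef_pos());print(where())
ctrl.line_to(p+S[:,2]*.06,rate=.12)
ctrl.line_to(p+S[:,2]*.09-S[:,0]*.06,rate=.2)
w=imaging.grab_frame("wrist");g=imaging.grab_frame("scene")
pickle.dump((w,g),open("fr7.pkl","wb"));print(ctrl.get_t(),ctrl.get_contact_force())
save(w,"w9.png");save(g,"s9.png",(170,165,270,240),8)
E
```

```text
True [-0.01098614  0.00015973 -0.0015477 ] [-2.54734943 -0.56346385  2.21631153] 29.7917
[-0.01105732  0.00022224 -0.00186936]
31.5917 [ 0.85268634 -0.38237303  1.04302509]
```

View pics/w9.png

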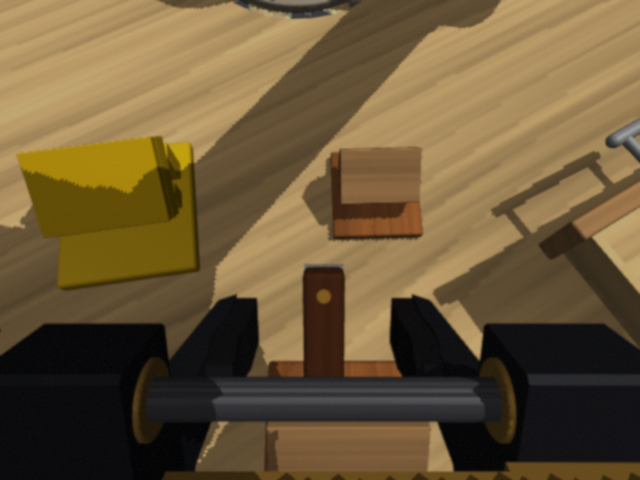

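View pics/s9.png

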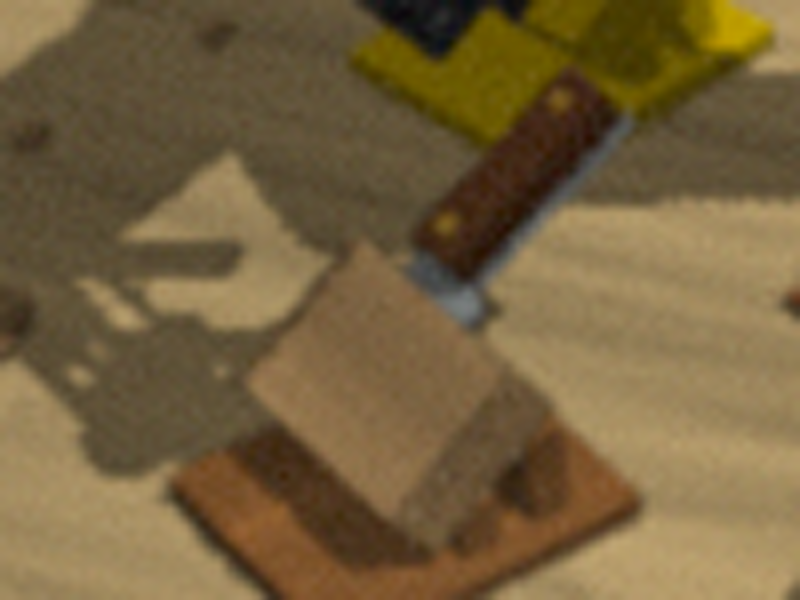

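The scraper is in the wide slot and stays there. Now I'll measure its depth against the model, move clear and check the drawer and everything else.

```bash
python3 - <<'E'
from h import *
import pickle
w,g=pickle.load(open("fr7.pkl","rb"))
for sx in (-.010,-.015,-.020):
  L=np.array([(-85,-12,24),(-85,12,24),(0,-12,24),(0,12,24),(-85,12,4),(-0,20,4)])/1e3+[sx,0,-.002]
  P=L@S.T+O
  print(sx,((proj(g,P)-[170,165])*8).round(0).tolist(),proj(w,P[[0,1]]).round(0).tolist())
p=np.array(ctrl.get_eef_pos())
ctrl.line_to(p+[-.08,.05,.12],rate=.2)
ctrl.movep([.25,-.12,.38],ori([0,0,-1],[0,1,0]))
f=imaging.grab_frame("top");save(f,"t9.png");g=imaging.grab_frame("scene");save(g,"s10.png")
save(f,"t9b.png",(375,190,475,265),8);print(ctrl.get_t())
E
```

```text
-0.01 [[543.0, 44.0], [581.0, 75.0], [393.0, 230.0], [429.0, 262.0], [612.0, 100.0], [473.0, 296.0]] [[301.0, 282.0], [346.0, 282.0]]
-0.015 [[552.0, 33.0], [590.0, 64.0], [401.0, 219.0], [438.0, 251.0], [621.0, 89.0], [482.0, 285.0]] [[301.0, 273.0], [346.0, 273.0]]
-0.02 [[561.0, 22.0], [599.0, 53.0], [410.0, 208.0], [447.0, 240.0], [630.0, 78.0], [491.0, 274.0]] [[300.0, 264.0], [346.0, 264.0]]
33.3333
```

View pics/t9.png

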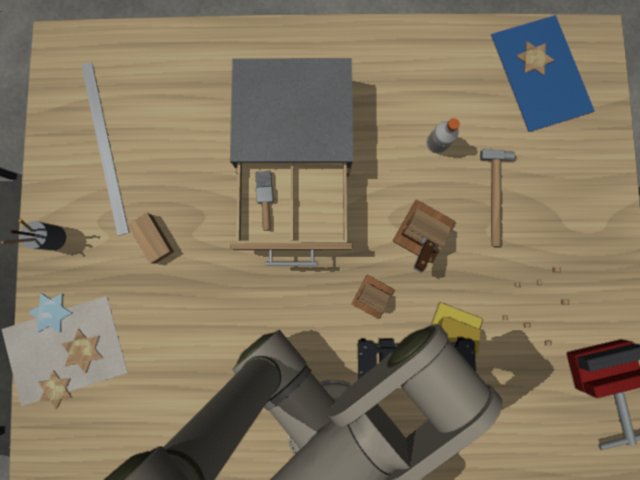

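View pics/s10.png

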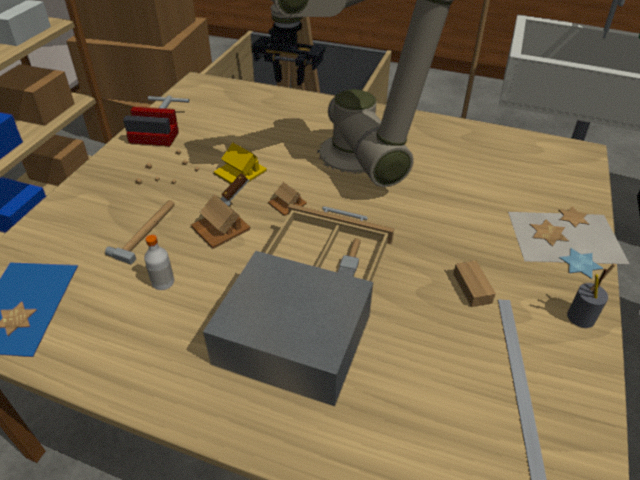

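View pics/t9b.png

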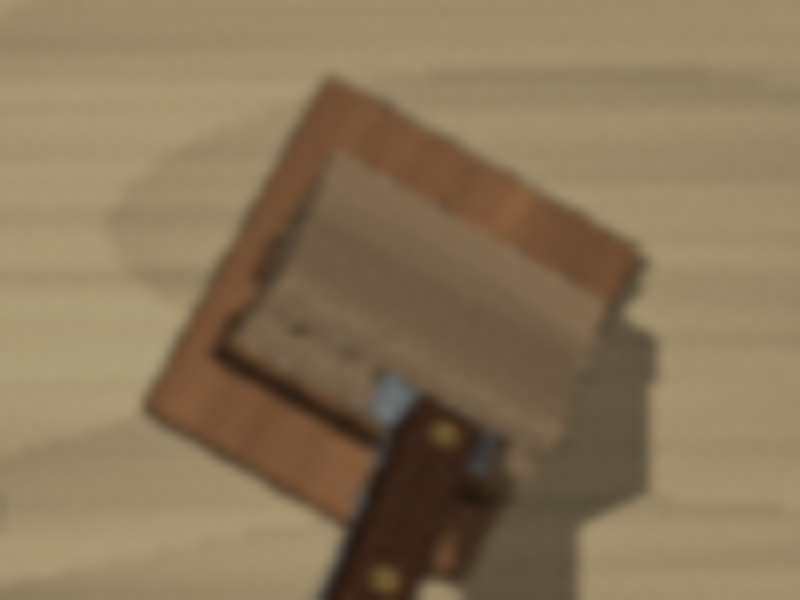

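The scraper has settled drooping slightly in the slot's play, so the pictures can't settle its depth to better than about 3 mm. There are 22 s left, so I'll press its end lightly with closed fingers. That seats it and measures the depth.

```bash
python3 - <<'E'
from h import *
pt=lambda x,z:O+S@np.array([x,0,z])
ctrl.move_gripper(0,20)
ctrl.movep(pt(-.15,.09),QI)
print(ctrl.line_to(pt(-.135,.016),rate=.12,max_force=8))
loc=lambda:(S.T@(np.array(ctrl.get_eef_pos())-O)).round(4)
print(loc(),ctrl.get_t())
print(ctrl.line_to(pt(-.09,.016),rate=.03,max_force=8),loc(),(S.T@np.array(ctrl.get_contact_force())).round(1),ctrl.get_t())
w=imaging.grab_frame("wrist");save(w,"w11.png")
g=imaging.grab_frame("scene");save(g,"s11.png",(170,155,270,230),8)
E
```

```text
False
[-1.353e-01 -1.000e-04  1.700e-02] 35.875
True [-0.1063  0.      0.0155] [-5.6 -0.7  2.9] 36.8417
```

View pics/w11.png

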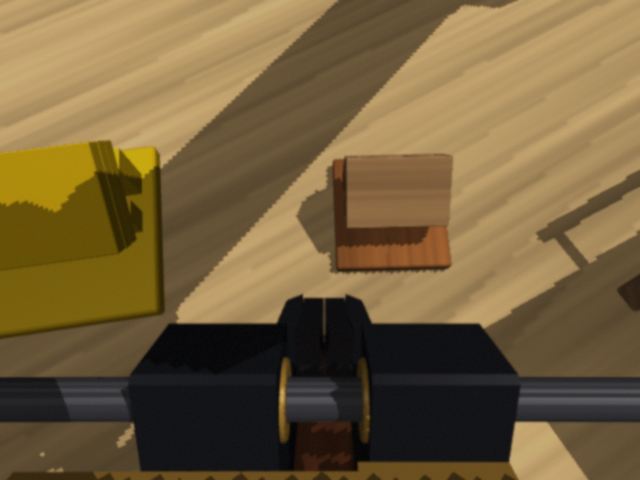

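View pics/s11.png

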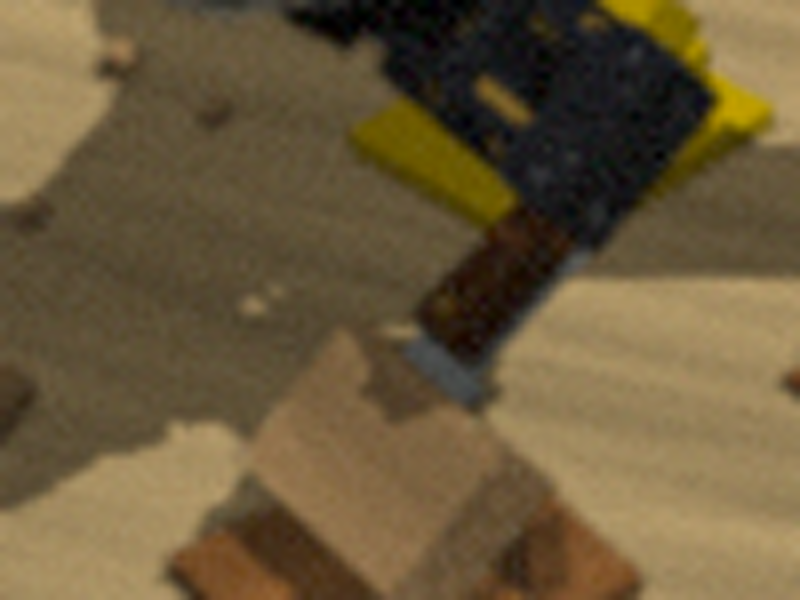

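Contact came at TCP −106.3 mm, which puts the scraper's end at about −97 mm (nominal −95, and −96 from the first contact). One firmer press will show whether it moves further.

```bash
python3 - <<'E'
from h import *
pt=lambda x,z:O+S@np.array([x,0,z])
loc=lambda:(S.T@(np.array(ctrl.get_eef_pos())-O)).round(4)
print(ctrl.line_to(pt(-.095,.016),rate=.03,max_force=18),loc(),(S.T@np.array(ctrl.get_contact_force())).round(1),ctrl.get_t())
ctrl.line_to(pt(-.135,.02),rate=.15);ctrl.line_to(pt(-.16,.11),rate=.2)
w=imaging.grab_frame("wrist");save(w,"w12.png")
ctrl.movep([.25,-.12,.38],ori([0,0,-1],[0,1,0]))
f=imaging.grab_frame("top");save(f,"t12.png",(200,50,520,290),2.5);g=imaging.grab_frame("scene");save(g,"s12.png",(170,165,270,240),8)
for k in ["cab_drawer0_handle","brush","hammer","glue","offcut"]:print(k,[(np.round(d["uv"]).tolist(),round(d["score"],2)) for d in finder.find_in(f,k)[:2]])
print(ctrl.get_t(),ctrl.get_contact_force())
E
```

```text
True [-1.062e-01  1.000e-04  1.530e-02] [-5.7  0.   4.2] 37.175
cab_drawer0_handle [([295.0, 208.0], 0.87)]
brush [([264.0, 190.0], 0.8), ([421.0, 255.0], 0.48)]
hammer [([495.0, 187.0], 0.66)]
glue [([442.0, 136.0], 0.75), ([426.0, 229.0], 0.66)]
offcut [([152.0, 237.0], 0.67)]
39.4417 [-0.04786562  0.16626935  0.24612952]
```

View pics/t12.png

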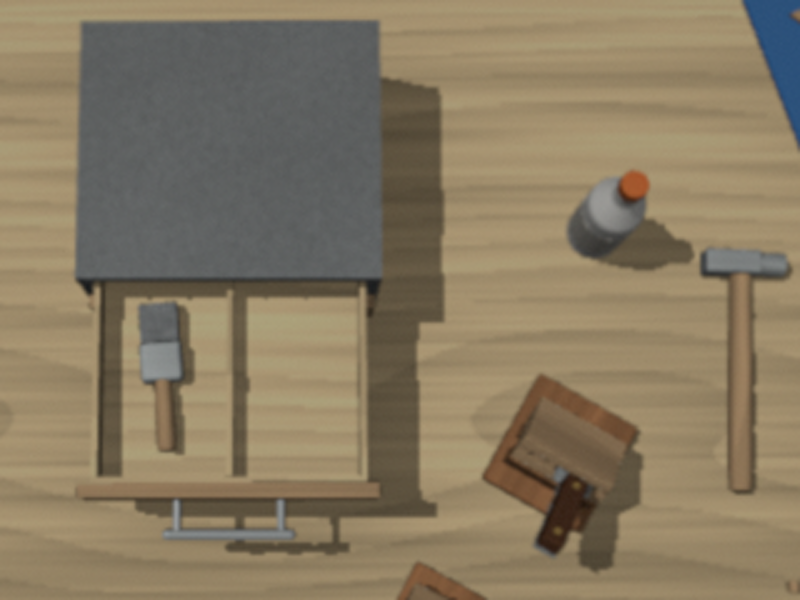

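View pics/s12.png

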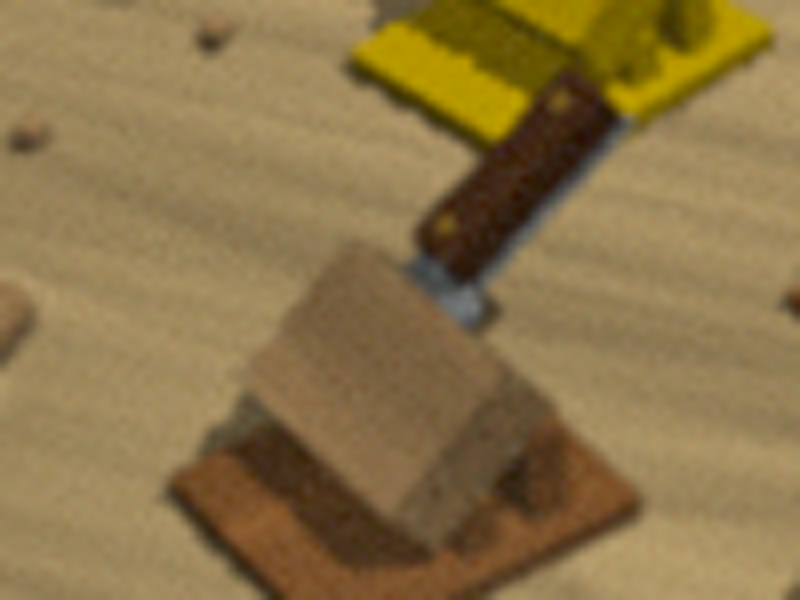

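A firmer press moved it only 0.1 mm, so it's home. The handle is still at top row 264 (drawer at its stop), the brush is in place, and the hammer, glue and offcut are where they were. Handing in.

```bash
python3 -c "
from h import *
ctrl.close_job();print(ctrl.get_t())"
```

```text
the job is handed in; nothing more can be done
the job is handed in; nothing more can be done
```

The job is handed in: the scraper is fully home in the wide slot of the larger brown block, and the drawer is out at its stop with the brush in it. The last clock reading was 39.4 s of the 56 s allowed.

**What I did:** I pulled the top drawer until it stopped, gripped the scraper and slid it blade first into the wide slot. I then released it, pressed its end with closed fingers to seat it, and moved the arm clear.

**Last checks:**
- **Drawer:** a second pull moved it only 0.06 mm, and the handle was in the same place in the final picture.
- **Scraper depth:** first contact with the slot's end came within 1 mm of the nominal home depth. The last press, stopped at an 18 N rise, moved it only 0.1 mm.
- **Other things:** the brush, hammer, glue bottle and offcut were where they started, to within about 2 pixels in the top view.

**What went wrong or disagreed:**
- **Tilt in the grip:** the scraper tipped about 10° nose-up after I lifted it, probably from clipping the drawer's front board on the way to a clear patch of bench. I laid it flat there and regripped it at 60 N. Pictures afterwards showed the drawer still at its stop.
- **Final tilt:** the scraper droops slightly in the slot's play. Because of that, the pictures agree with the home depth only to about 3 mm, so I relied on the contact measurements.
- **Not measured:** I had no direct reading of the forces on the arm's body. I saw the lower drawer shut only in the pictures.

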